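Close the serving guard and snap its locking cap home

TASK

Slide the raised clear panel of the serving guard all the way down, so that the eye of its top rail drops over the stud. Then take the small ribbed cap (the taller, narrower of the two) and press it down on that stud past the click until it sits flush on the rail. Finish while still holding the cap and pressing it down firmly, without letting go; leave the wide cap, the jam jar and the kitchen timer alone.

Things in the scene. Friction and masses are not known exactly. Their poses are not given: they have to be found in the camera images.
- guard: serving guard, a low aluminium frame fixed to the table: 80 x 260 mm base, two posts 130 mm tall, 210 mm apart, a clear panel sliding between them. Only the post at its +y end has a stud on top. Origin: centre of its underside. x square to the panel (away from the robot at yaw 0), y along the rail from the handle to the stud, z up
- stud_seat (a point): fixed point on the axis of the guard's upright steel stud, 105 mm along the guard's +y, 140 mm above the table, level with the top of the lowered rail; axes as the guard's. The stud is 16 mm thick, reaches 26 mm above this point and tapers to 8 mm over its last 8 mm. Four spring balls round it bulge to 24 mm across, 7 mm above this point
- sash_handle (a point): middle of the bar handle on top of the sliding panel: a round steel bar 10 mm thick, 96 mm long along y, its axis 35 mm above the rail's top; moves up and down with the panel. Horizontally 105 mm along -y of stud_seat. The rail under it is 24 mm wide and 10 mm thick, with a 44 mm square eye (26 mm hole) at the stud end
- sash_rail (a point): middle of the top face of the panel's rail; 140 mm above the table when the panel is fully down
- sash_panel (a joint): height of the sliding panel in m: 0 fully down on its stop, up to 0.085 raised. It stays where it is left by friction; lowering it needs about 4 N at the handle plus 12 N per m/s
- snap_cap: small cap: grey plastic, ribbed, 38 mm diameter (40 over ribs), 46 tall, domed closed top, standing open side down, 40 g. Origin: centre of its underside; z up. Mouth 20 mm wide with a bead 4 mm high, bore above 28 mm wide, 34 deep. Meets the stud's balls when its underside is 10 mm above stud_seat, needs about 9 to 12 N to pass them, clicks over at 5 mm, is home at 0, resting on the rail
- wide_cap: bystander: a wider, lower cap of the same grey plastic, 58 mm diameter, 30 mm tall, loose on the table; does not fit the stud. Origin: centre of its underside
- jam_jar: bystander: loose glass jam jar with a lid, 69 mm diameter, 99 mm tall. Origin: centre of its underside
- kitchen_timer: bystander: loose round kitchen timer, 68 mm diameter, 60 mm tall. Origin: centre of its underside
Things that resemble listed ones, but are neither listed nor needed, are in the scene too. What is shaped like the snap_cap but red is not meant.

How it is judged:
On the way, in this order (a step that is already met when the one before it is completed fails the run):
1. the panel is fully down (value of joint sash_panel below 0.003 m), for 0.2 s.
2. the mouth of the small cap is set over the tip of the stud, with the panel down (horizontal distance between snap_cap and stud_seat below 0.006 m and z of snap_cap in the frame of stud_seat below 0.025 m and value of joint sash_panel below 0.003 m), for 0.02 s.
3. the cap has clicked home on the stud (horizontal distance between snap_cap and stud_seat below 0.004 m and z of snap_cap in the frame of stud_seat below 0.002 m), for 0.2 s.
At the end, for the whole second after the job is handed in: the panel is within 3 mm of fully down; the small cap is upright (within 0.08 rad) on the stud, within 4 mm of its axis and with its underside less than 2 mm above the rail's seat; the fingers still touch it and it is pressed on the rail with more than 4 N, at rest (all of step 3 and value of joint sash_panel below 0.003 m and angle between snap_cap's own z axis and vertical below 0.08 rad and contact force between snap_cap and sash_panel above 4 N and contact force between the fingers and snap_cap above 3 N and linear speed of snap_cap below 0.02 m/s); the arm keeps its last pose, push and grip.
It fails at once if the wide cap, the jam jar or the kitchen timer is moved by more than 3 cm (distance of any of wide_cap, jam_jar, kitchen_timer from where it was at the start of the episode above 0.03 m).
It also fails if it takes over 64 s, if anything falls off the work surface, if the arm or the gripper's body presses on something with over 40 N, if the wrist force passes 120 N, or if a joint passes its speed limit or range.

ROBOT

A 6-joint arm with a two-finger parallel gripper is mounted at the origin on a cart in front of the work surface, level with it; the furniture and walls round the work are solid. World frame = base frame: x ahead of the robot, y to its left, z up, the work surface at z = 0. Lengths are in m, angles in rad, forces in N, time in s.
With the tool pointing down it reaches from about 0.35 to 0.975 m from the base axis. Payload 4.9 kg.
Tool frame: the origin (TCP) lies at the very end of the fingers, on their centre line; the grasp point (between the pads) lies 19 mm behind it (ctrl.grasp_offset is the distance from the TCP to the grasp point, in m); z points along the fingers, y is the line along which they close (so a half turn about z gives the same grasp; the last joint's range is limited). The gripper opens to 85 mm and grips with 20 to 120 N. Pads are 22 mm wide; open, the fingers measure 114 mm over their backs; the gripper's body (76 mm by 85 mm) begins 54 mm behind the grasp point. The pads swing forward as they close: fully open they stand 13 mm farther back than shut.
Start: joints at [1.169, 0.053, 1.613, -0, 1.476, -0.119], TCP at [0.174, 0.6, 0.231] pointing down, gripper open.
Joint ranges: [-3.01, 3.01], [-1.01, 2.22], [0.06, 2.58], [-1.02, 4.17], [0.09, 2.62], [-3.14, 3.14]. Speed limits (rad/s): [2.57, 2.57, 3.14, 3.14, 3.14, 3.14].

INTERFACE

Orientations are given as a rotation vector (axis times angle).
In Python, from station import ctrl, optics gives the robot as it stands.
- The arm moves only by the shell command python3 -m handwheel 'ROWS' [OPENING] [FORCE]. ROWS is JSON, a list of rows, each an object of numbers: "tx", "ty", "tz": the shift along the tool's x, y, z in mm; "roll": the turn about the tool's z in rad. A call has 1 to 12 rows; each row shifts and turns the commanded pose from where the row before left it, along the tool's axes as they then stand; what a row does not reach is not made up. A row lasts 1/12 s, in which the tool goes at most 41.7 mm and 7.16 degrees, less where a joint would pass 70% of its speed; a pose out of reach is approached as far as the arm can. A call with a gripper value outside its range is refused whole. OPENING is the finger opening in mm, from 0 to 85.4, set as the call begins (- or left out, the last holds). The fingers move at their own pace and stop on an object; FORCE is the grip in N (left out, the last holds). Time passes only in rows, so rows that do not move let the fingers close. It gives the time, the measured TCP pose, the force, the opening and the grip force at its end, in the units of the state.
- ctrl.get_obs(): the state, without advancing time (a new reading comes with each control period).
- optics.get_image(name): name is "scene" or "top" or "wrist"; returns (picture, depth): 480x640x3 uint8, red, green, blue; 480x640 float32, m along the optical axis (not along the pixel's ray), 0 where there is no reading.
- optics.camera_params(name): a dict with "mtx" (3x3 intrinsics, pixels), "k1" (the pictures are not rectified: a ray, as slopes to the right and down, at radius r is drawn at 1 + k1 r^2 times it, then the intrinsics apply), "extrinsics" (4x4, takes a point from camera to world coordinates); the wrist camera has in their place "tool_from_camera" (4x4, takes a point from camera to tool coordinates, whose origin is the TCP and whose axes are the flange's). Camera axes: x right, y down, z forward; pixel columns grow to the right and rows downward; lengths in m; the calibration is good to about 2 mm. A picture is of the moment at which its call begins: read the wrist's pose just before it. camera_params takes no time and is no camera call.
- ctrl.finish_job(): hands the job in; it is judged then, once.
The state is a dict: "t": time; "q": joint angles; "dq": joint speeds; "effort": joint torques, N m; "tool_pos": TCP position; "tool_rot": TCP orientation; "contact_force": force on the tool from outside, world axes, zero at the start; "wrist_torque": the same for the moment, N m; "opening": finger opening in m; "grip_force": force on a finger pad.
Only numpy, scipy, OpenCV 4.12 (cv2) and the standard library are available. Lean on these libraries where they do the work, as an engineer would, in place of code of your own. Each camera call takes 0.05 s, during which the arm holds its last target. There are 200 camera calls.

## Working session

There is one attempt and no reset: what is moved stays moved. The work goes in short steps, Python scripts to look and compute and a shell command to move; the robot and the scene stay as the last step left them, time stands still between calls to the robot, and variables do not carry over. Pictures are saved under pics/ and viewed, at most 10 in all, crops included, and the job is handed in when it is done.

```bash
ls; mkdir -p pics
cat > h.py <<'E'
import numpy as np, cv2
from station import ctrl, optics
from scipy.spatial.transform import Rotation as R
def snap(n):
    o=ctrl.get_obs(); p=optics.camera_params(n); im,d=optics.get_image(n)
    if n=='wrist':
        T=np.eye(4);T[:3,:3]=R.from_rotvec(o['tool_rot']).as_matrix();T[:3,3]=o['tool_pos'];E=T@np.array(p['tool_from_camera'])
    else: E=np.array(p['extrinsics'])
    return im,d,np.array(p['mtx']),p['k1'],E
def rays(uv,K,k1):
    uv=np.asarray(uv,float).reshape(-1,1,2)
    return cv2.undistortPoints(uv,K,np.array([k1,0,0,0,0.])).reshape(-1,2)
def cloud(d,K,k1,E):
    v,u=np.mgrid[0:480,0:640]; r=rays(np.stack([u,v],-1).reshape(-1,2),K,k1)
    P=np.c_[r,np.ones(len(r))]*d.reshape(-1,1)
    W=P@E[:3,:3].T+E[:3,3]; W[d.reshape(-1)<=0]=np.nan
    return W.reshape(480,640,3)
def onplane(uv,z,K,k1,E):
    r=rays(uv,K,k1); D=np.c_[r,np.ones(len(r))]@E[:3,:3].T
    return E[:3,3]+D*((z-E[2,3])/D[:,2:])
E
python3 - <<'E'
from h import *
for n in ['scene','top']:
    im,d,K,k1,E=snap(n)
    cv2.imwrite(f'pics/{n}0.png',im[:,:,::-1]); np.savez(f'{n}0.npz',im=im,d=d,K=K,k1=k1,E=E)
    print(n,E[:3,3],(d>0).mean())
print(ctrl.get_obs())
E
```

```text
pics
scene [-0.18244307 -0.60926673  1.03924454] 0.9959635416666667
top [0.32485074 0.00423891 1.60872373] 0.996103515625
{'t': 0.1, 'q': array([ 1.16902255e+00,  5.33021590e-02,  1.61418063e+00,  1.63446442e-05,
        1.47601837e+00, -1.19011477e-01]), 'dq': array([-2.73329057e-05, -1.13266674e-03, -2.17679176e-03,  1.24165158e-03,
        2.15005934e-03,  1.55406844e-03]), 'effort': array([ 5.05415869e-05, -3.94904172e+01, -3.71361959e+01, -1.58161970e-04,
        3.95750991e-03, -2.21545866e-05]), 'tool_pos': array([0.17415513, 0.59964354, 0.23016465]), 'tool_rot': array([-4.42614554e-01, -3.10974317e+00,  2.88976383e-03]), 'contact_force': array([ 0.04933689,  0.17527858, -1.10507339]), 'wrist_torque': array([-0.02558793,  0.01999391,  0.02352889]), 'grip_force': 0.0, 'opening': 0.0853494695163253}
```

View pics/scene0.png

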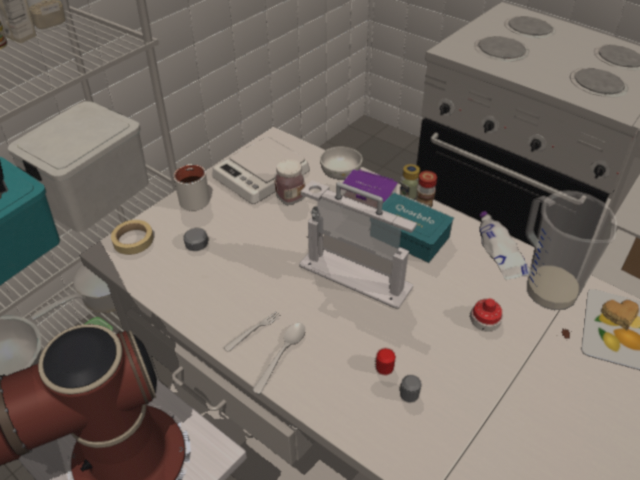

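View pics/top0.png

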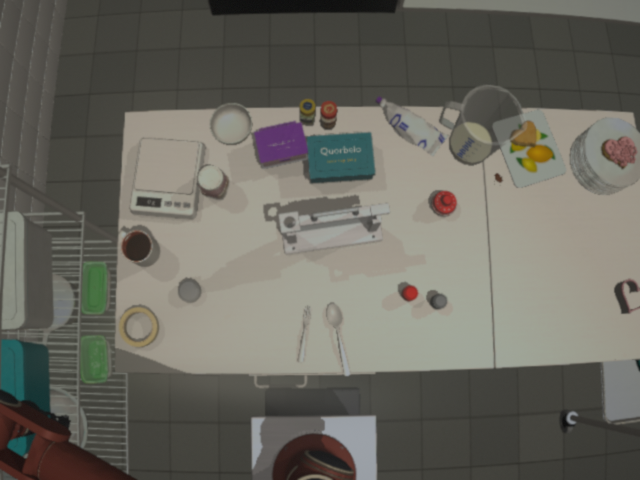

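Candidates for the small cap:
- grey narrow cap: top (438,300), scene (410,388)
- red cap: top (410,293), scene (385,361), excluded by colour
- grey wide cap: top (189,290), scene (195,239), the bystander

I choose the grey narrow one. The guard's eye and stud are at the left (+y) end, near scene (318,192).

Run:
```python
from h import *
W={}
for n in ['scene','top']:
    f=np.load(f'{n}0.npz'); W[n]=cloud(f['d'],f['K'],float(f['k1']),f['E'])
    im=f['im']
    if n=='scene':
        a=cv2.resize(im[340:420,350:450],None,fx=4,fy=4,interpolation=cv2.INTER_CUBIC); b=cv2.resize(im[165:305,290:430],None,fx=2.86,fy=2.86,interpolation=cv2.INTER_CUBIC)
        c=np.zeros((400,800,3),np.uint8); c[:320,:400]=a; c[:b.shape[0],400:400+b.shape[1]]=b[:400,:400]
        cv2.imwrite('pics/crop1.png',c[:,:,::-1])
    def near(x,y,r,zl,zh):
        P=W[n].reshape(-1,3); return P[(np.hypot(P[:,0]-x,P[:,1]-y)<r)&(P[:,2]>zl)&(P[:,2]<zh)]
    pts={'top':[(438,300),(410,293),(189,290),(289,221),(340,214),(445,203),(211,178)],'scene':[(410,388),(385,361),(195,239)]}[n]
    for u,v in pts:
        x,y,z=W[n][v,u]; P=near(x,y,.045,.015,.2)
        print(n,(u,v),W[n][v,u].round(3), 'bbox',np.r_[P.min(0),P.max(0)].round(3))
# guard cloud
for n in W:
    P=W[n].reshape(-1,3); c=W['top'][240,335]
    G=P[(abs(P[:,0]-W['top'][214,340][0])<.12)&(abs(P[:,1]-W['top'][214,335][1])<.18)]
    for zl,zh in [(.006,.02),(.12,.15),(.15,.2),(.2,.24),(.24,.3)]:
        q=G[(G[:,2]>zl)&(G[:,2]<zh)]
        if len(q)>8:
            r=cv2.minAreaRect(q[:,:2].astype(np.float32)); print(n,zl,zh,len(q),np.round(r[0],4),np.round(r[1],4),round(r[2],2), 'zmed',np.median(q[:,2]).round(4))
```

```text
scene (410, 388) [ 0.423 -0.333  0.044] bbox [ 0.416 -0.346  0.015  0.458 -0.307  0.051]
scene (385, 361) [ 0.447 -0.259  0.041] bbox [ 0.438 -0.272  0.015  0.478 -0.231  0.051]
scene (195, 239) [0.461 0.302 0.03 ] bbox [0.44  0.283 0.015 0.503 0.346 0.035]
top (438, 300) [ 0.439 -0.319  0.053] bbox [ 0.418 -0.344  0.015  0.456 -0.307  0.054]
top (410, 293) [ 0.459 -0.249  0.047] bbox [ 0.441 -0.269  0.017  0.48  -0.233  0.055]
top (189, 290) [0.474 0.313 0.032] bbox [0.445 0.288 0.016 0.504 0.344 0.039]
top (289, 221) [ 0.66   0.057 -0.01 ] bbox [0.615 0.027 0.015 0.646 0.072 0.163]
top (340, 214) [ 0.627 -0.067  0.219] bbox [ 0.589 -0.112  0.015  0.642 -0.023  0.165]
top (445, 203) [ 0.689 -0.349  0.057] bbox [ 0.664 -0.387  0.015  0.729 -0.32   0.072]
top (211, 178) [0.75  0.249 0.101] bbox [0.715 0.214 0.016 0.787 0.288 0.11 ]
scene 0.006 0.02 2620 [ 0.6135 -0.0503] [0.1761 0.3216] 0.43 zmed 0.0121
scene 0.12 0.15 1068 [ 0.6178 -0.0561] [0.0343 0.2368] 10.42 zmed 0.1323
scene 0.15 0.2 1499 [ 0.6224 -0.0485] [0.0196 0.213 ] 9.06 zmed 0.1736
scene 0.2 0.24 1406 [ 0.6272 -0.0538] [0.0538 0.2587] 8.3 zmed 0.216
scene 0.24 0.3 272 [ 0.6234 -0.0557] [0.0154 0.1082] 7.79 zmed 0.2543
top 0.006 0.02 2093 [ 0.6271 -0.056 ] [0.2384 0.3573] 0.35 zmed 0.0112
top 0.12 0.15 273 [ 0.6198 -0.0552] [0.0308 0.2333] 4.4 zmed 0.1317
top 0.15 0.2 108 [ 0.6219 -0.046 ] [0.013  0.2097] 4.33 zmed 0.1576
top 0.2 0.24 1059 [ 0.6256 -0.0549] [0.0462 0.2549] 7.38 zmed 0.2158
top 0.24 0.3 215 [ 0.6259 -0.0548] [0.0109 0.1049] 7.66 zmed 0.2549
```

View pics/crop1.png

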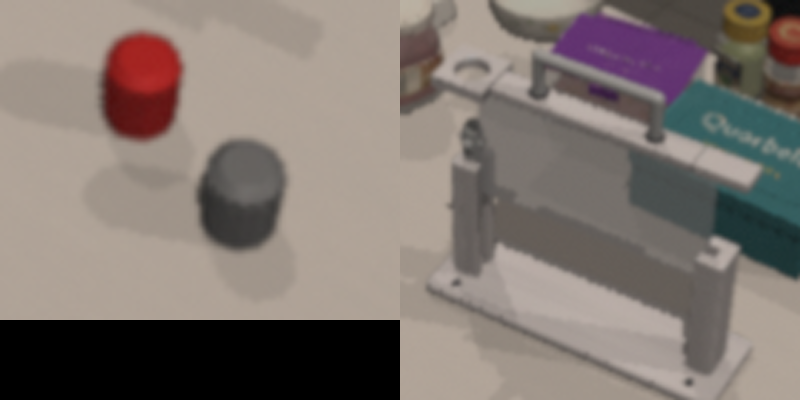

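The crop shows the grey narrow ribbed cap next to the red one, so the choice is confirmed. The eye ring is at scene (~318,188), above the stud post, and the panel is raised about 76 mm.

```bash
cat >> h.py <<'E'
def delta(x,y,z,yaw=None):
    o=ctrl.get_obs(); M=R.from_rotvec(o['tool_rot']).as_matrix()
    print('pos',o['tool_pos'].round(4),'F',o['contact_force'].round(1),'q6',o['q'][5].round(2),'yawY',np.degrees(np.arctan2(M[1,1],M[0,1])).round(1),'tilt',M[:2,2].round(3),'t',round(o['t'],2))
    print('tool mm',(M.T@(np.array([x,y,z])-o['tool_pos'])*1000).round(1))
E
python3 - <<'E'
from h import *
for n in ['scene','top']:
    f=np.load(f'{n}0.npz'); P=cloud(f['d'],f['K'],float(f['k1']),f['E']).reshape(-1,3)
    g=P[(abs(P[:,0]-.626)<.05)&(abs(P[:,1]+.055)<.09)&(P[:,2]>.245)&(P[:,2]<.27)]
    c=np.median(g,0); u=np.linalg.svd(g[:,:2]-g[:,:2].mean(0))[2][0]; u*=np.sign(u[1])
    s=P[(np.hypot(P[:,0]-.613,P[:,1]-.05)<.03)&(P[:,2]>.143)&(P[:,2]<.172)]
    print(n,'handle',c,'z max',g[:,2].max(),'dir',u,'yaw',np.degrees(np.arctan2(-u[0],u[1])),'stud est',g[:,:2].mean(0)+.105*u,'stud pts',len(s),s.mean(0),s.min(0),s.max(0))
delta(.625,-.055,.30)
E
python3 -c "import cv2"; sed -n 1,3p h.py >/dev/null
```

```text
scene handle [ 0.6226315  -0.0582777   0.25440056] z max 0.260256737518475 dir [-0.13713419  0.99055248] yaw 7.882047924883653 stud est [0.60791983 0.04625731] stud pts 154 [0.60825108 0.0378997  0.15709519] [0.59725161 0.02061834 0.14315226] [0.61680424 0.06340798 0.17179351]
top handle [ 0.62525644 -0.05245918  0.25494354] z max 0.2624140579571359 dir [-0.13518948  0.99081976] yaw 7.769576567408339 stud est [0.61108971 0.05046773] stud pts 27 [0.61411437 0.04613018 0.16058671] [0.60824739 0.02041241 0.1434671 ] [0.62101455 0.05845288 0.17144196]
pos [0.1742 0.5996 0.2302] F [ 0.   0.2 -1.1] q6 -0.12 yawY 73.8 tilt [-0.001 -0.002] t 0.1
tool mm [-615.6 -503.   -69. ]
```

```bash
python3 -m handwheel '[{"tz":-25},{"tz":-25},{"tz":-20},{"tx":-26,"ty":-21},{"tx":-26,"ty":-21},{"tx":-26,"ty":-21},{"tx":-26,"ty":-21},{"tx":-26,"ty":-21},{"tx":-26,"ty":-21},{"tx":-26,"ty":-21},{"tx":-26,"ty":-21},{"tx":-26,"ty":-21}]' 0 40
python3 -m handwheel '[{"tx":-26,"ty":-21},{"tx":-26,"ty":-21},{"tx":-26,"ty":-21},{"tx":-26,"ty":-21},{"tx":-26,"ty":-21},{"tx":-26,"ty":-21},{"tx":-26,"ty":-21},{"tx":-26,"ty":-21},{"tx":-26,"ty":-21},{"tx":-26,"ty":-21},{"tx":-26,"ty":-21}]'
python3 -m handwheel '[{"roll":0.12},{"roll":0.12},{"roll":0.12},{"roll":0.12},{"roll":0.12},{"roll":0.12},{"roll":0.12},{"roll":0.12},{"roll":0.12},{"roll":0.073}]'
python3 -c "
from h import *
delta(.624,-.055,.265)"
```

```text
pos [0.1742 0.5996 0.2302] F [ 0.   0.2 -1.1] q6 -0.12 yawY 73.8 tilt [-0.001 -0.002] t 0.1
tool mm [-614.6 -503.2  -34. ]$[0]: bad value
$[0]: bad value
$[0]: bad value
```

```bash
python3 -m handwheel '[{"tx":0,"ty":0,"tz":-25,"roll":0},{"tx":0,"ty":0,"tz":-25,"roll":0},{"tx":0,"ty":0,"tz":-20,"roll":0}]' 0 40 || python3 -m handwheel --help
```

```text
t: 0.35
tool_pos: [0.1743, 0.6, 0.302]
tool_rot: [-0.443, -3.11, 0.001]
contact_force: [0.1, 0.5, 0.2]
opening: 0.0516
grip_force: 0.0
```

```bash
python3 -m handwheel '[{"tx":-26,"ty":-21,"tz":0,"roll":0},{"tx":-26,"ty":-21,"tz":0,"roll":0},{"tx":-26,"ty":-21,"tz":0,"roll":0},{"tx":-26,"ty":-21,"tz":0,"roll":0},{"tx":-26,"ty":-21,"tz":0,"roll":0},{"tx":-26,"ty":-21,"tz":0,"roll":0},{"tx":-26,"ty":-21,"tz":0,"roll":0},{"tx":-26,"ty":-21,"tz":0,"roll":0},{"tx":-26,"ty":-21,"tz":0,"roll":0},{"tx":-26,"ty":-21,"tz":0,"roll":0},{"tx":-26,"ty":-21,"tz":0,"roll":0},{"tx":-26,"ty":-21,"tz":0,"roll":0}]'
python3 -m handwheel '[{"tx":-26,"ty":-21,"tz":0,"roll":0},{"tx":-26,"ty":-21,"tz":0,"roll":0},{"tx":-26,"ty":-21,"tz":0,"roll":0},{"tx":-26,"ty":-21,"tz":0,"roll":0},{"tx":-26,"ty":-21,"tz":0,"roll":0},{"tx":-26,"ty":-21,"tz":0,"roll":0},{"tx":-26,"ty":-21,"tz":0,"roll":0},{"tx":-26,"ty":-21,"tz":0,"roll":0},{"tx":-26,"ty":-21,"tz":0,"roll":0},{"tx":-26,"ty":-21,"tz":0,"roll":0},{"tx":-26,"ty":-21,"tz":0,"roll":0}]'
python3 -m handwheel '[{"tx":0,"ty":0,"tz":0,"roll":0.12},{"tx":0,"ty":0,"tz":0,"roll":0.12},{"tx":0,"ty":0,"tz":0,"roll":0.12},{"tx":0,"ty":0,"tz":0,"roll":0.12},{"tx":0,"ty":0,"tz":0,"roll":0.12},{"tx":0,"ty":0,"tz":0,"roll":0.12},{"tx":0,"ty":0,"tz":0,"roll":0.12},{"tx":0,"ty":0,"tz":0,"roll":0.12},{"tx":0,"ty":0,"tz":0,"roll":0.12},{"tx":0,"ty":0,"tz":0,"roll":0.07},{"tx":0,"ty":0,"tz":0,"roll":0}]'
python3 -c "
from h import *
delta(.624,-.055,.265)"
```

```text
t: 1.35
tool_pos: [0.4041, 0.2696, 0.3009]
tool_rot: [-0.442, -3.11, 0.0]
contact_force: [0.4, 1.6, -0.3]
opening: 0.0001
grip_force: 0.0
t: 2.27
tool_pos: [0.6143, -0.0321, 0.3006]
tool_rot: [-0.443, -3.109, -0.0]
contact_force: [0.8, 0.0, 0.1]
opening: -0.0003
grip_force: 0.0
t: 3.18
tool_pos: [0.6136, -0.0305, 0.3005]
tool_rot: [-2.064, -2.367, 0.001]
contact_force: [0.1, 0.3, -0.9]
opening: 0.0001
grip_force: 0.0
pos [ 0.6136 -0.0305  0.3005] F [ 0.1  0.3 -0.9] q6 -0.31 yawY 7.8 tilt [-0.001  0.   ] t 3.18
tool mm [-25.7   7.   35.5]
```

```bash
python3 -m handwheel '[{"tx":-13,"ty":3.5,"tz":0,"roll":0},{"tx":-12.7,"ty":3.5,"tz":0,"roll":0},{"tx":0,"ty":0,"tz":20,"roll":0},{"tx":0,"ty":0,"tz":15,"roll":0},{"tx":0,"ty":0,"tz":8,"roll":0},{"tx":0,"ty":0,"tz":8,"roll":0},{"tx":0,"ty":0,"tz":8,"roll":0},{"tx":0,"ty":0,"tz":8,"roll":0},{"tx":0,"ty":0,"tz":8,"roll":0},{"tx":0,"ty":0,"tz":8,"roll":0},{"tx":0,"ty":0,"tz":8,"roll":0}]'
python3 -m handwheel '[{"tx":0,"ty":0,"tz":8,"roll":0},{"tx":0,"ty":0,"tz":6,"roll":0},{"tx":0,"ty":0,"tz":5,"roll":0},{"tx":0,"ty":0,"tz":3,"roll":0},{"tx":0,"ty":0,"tz":0,"roll":0}]'
```

```text
t: 4.1
tool_pos: [0.6246, -0.0553, 0.2102]
tool_rot: [2.062, 2.368, 0.0]
contact_force: [-2.2, -3.5, 5.1]
opening: 0.0001
grip_force: 2.4
t: 4.52
tool_pos: [0.6242, -0.0545, 0.1871]
tool_rot: [-2.062, -2.368, -0.001]
contact_force: [0.8, -0.2, -0.5]
opening: 0.0
grip_force: 0.0
```

```bash
python3 -m handwheel '[{"tx":0,"ty":0,"tz":3,"roll":0},{"tx":0,"ty":0,"tz":3,"roll":0},{"tx":0,"ty":0,"tz":2,"roll":0},{"tx":0,"ty":0,"tz":1,"roll":0},{"tx":0,"ty":0,"tz":0,"roll":0}]'
python3 -c "
from h import *
im,d,K,k1,E=snap('scene');cv2.imwrite('pics/s1.png',cv2.resize(im[165:305,290:430],None,fx=3,fy=3)[:,:,::-1])
W=cloud(d,K,k1,E).reshape(-1,3);o=ctrl.get_obs();print(o['tool_pos'],o['contact_force'])
P=W[(np.hypot(W[:,0]-.617,W[:,1]+.005)<.04)&(W[:,2]>.12)&(W[:,2]<.25)];print(np.percentile(P[:,2],[5,25,50,75,95]))
"
```

```text
t: 4.93
tool_pos: [0.6243, -0.0545, 0.1799]
tool_rot: [-2.062, -2.369, -0.001]
contact_force: [-3.9, 1.2, 5.9]
opening: 0.0002
grip_force: 3.1
[ 0.62427807 -0.0544465   0.17992507] [-2.3852394  -0.24292794  5.56334536]
[0.13045887 0.13806426 0.14067897 0.14497571 0.17926477]
```

View pics/s1.png

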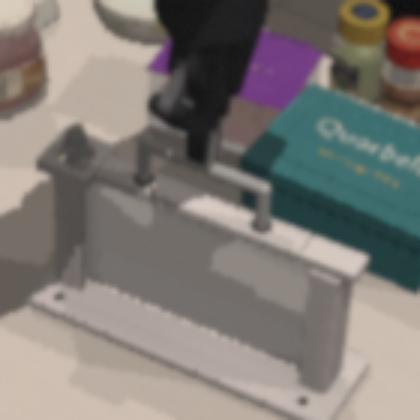

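The rail is down on the posts and the stud shows through the eye at crop (75,140). I'll press a bit more to be sure it's on the stop, then lift.

```bash
python3 -m handwheel '[{"tx":0,"ty":0,"tz":2,"roll":0},{"tx":0,"ty":0,"tz":2,"roll":0},{"tx":0,"ty":0,"tz":0,"roll":0},{"tx":0,"ty":0,"tz":0,"roll":0},{"tx":0,"ty":0,"tz":0,"roll":0}]'
```

```text
t: 5.4
tool_pos: [0.6244, -0.0545, 0.1797]
tool_rot: [2.062, 2.37, 0.001]
contact_force: [-9.4, 2.2, 19.3]
opening: -0.0001
grip_force: 9.3
```

```bash
python3 -m handwheel '[{"tx":0,"ty":0,"tz":-15,"roll":0},{"tx":0,"ty":0,"tz":-30,"roll":0},{"tx":0,"ty":0,"tz":-40,"roll":0},{"tx":0,"ty":0,"tz":-40,"roll":0},{"tx":0,"ty":0,"tz":-40,"roll":0},{"tx":0,"ty":0,"tz":0,"roll":0},{"tx":0,"ty":0,"tz":0,"roll":0}]' 60
python3 - <<'E'
from h import *
print(optics.camera_params('wrist')['tool_from_camera'])
for n in ['scene','top','wrist']:
    im,d,K,k1,E=snap(n); np.savez(f'{n}1.npz',im=im,d=d,K=K,k1=k1,E=E)
    if n=='wrist': cv2.imwrite('pics/w1.png',im[:,:,::-1])
    P=cloud(d,K,k1,E).reshape(-1,3)
    s=P[(np.hypot(P[:,0]-.611,P[:,1]-.05)<.035)&(P[:,2]>.15)&(P[:,2]<.18)]
    h=P[(np.hypot(P[:,0]-.624,P[:,1]+.055)<.07)&(P[:,2]>.17)&(P[:,2]<.19)]
    if len(h)and len(s):
        u=np.linalg.svd(h[:,:2]-h[:,:2].mean(0),full_matrices=False)[2][0]
        print(n,len(s),s.mean(0),s.min(0),s.max(0),'handle',h.mean(0),'mid',(h.min(0)+h.max(0))/2,u)
delta(.437,-.326,.25)
E
```

```text
t: 5.98
tool_pos: [0.6257, -0.055, 0.3443]
tool_rot: [2.059, 2.365, 0.006]
contact_force: [0.1, -0.0, -1.3]
opening: 0.0602
grip_force: 0.0
[[ 5.33518047e-04 -9.58785627e-01 -2.84129964e-01  7.25893107e-02]
 [ 9.99998730e-01  8.47903955e-05  1.59160108e-03 -6.12371679e-04]
 [-1.50191274e-03 -2.84130453e-01  9.58784454e-01 -1.43768295e-01]
 [ 0.00000000e+00  0.00000000e+00  0.00000000e+00  1.00000000e+00]]
scene 59 [0.60678437 0.04647826 0.15843805] [0.59899049 0.03777212 0.1503321 ] [0.61712854 0.05625944 0.16760004] handle [ 0.62249229 -0.05738674  0.177717  ] mid [ 0.62139463 -0.05625978  0.17718882] [ 0.13826181 -0.99039571]
top 49 [0.61044526 0.04951625 0.15958659] [0.60211365 0.03949468 0.1500431 ] [0.62118991 0.0610704  0.17112383] handle [ 0.62505736 -0.04898229  0.17887706] mid [ 0.6268871  -0.05433868  0.18003335] [ 0.12403107 -0.99227833]
wrist 460 [0.60995099 0.04856757 0.15972046] [0.59876429 0.03823445 0.15007083] [0.62133094 0.06027069 0.16909298] handle [ 0.62338048 -0.05066419  0.17995028] mid [ 0.6237783  -0.05396085  0.17668594] [ 0.13217518 -0.99122637]
pos [ 0.6237 -0.0548  0.3376] F [ 0.5  0.6 -0.1] q6 -0.34 yawY 7.9 tilt [-0.004  0.001] t 6.13
tool mm [-243.1 -221.9   88. ]
```

View pics/w1.png

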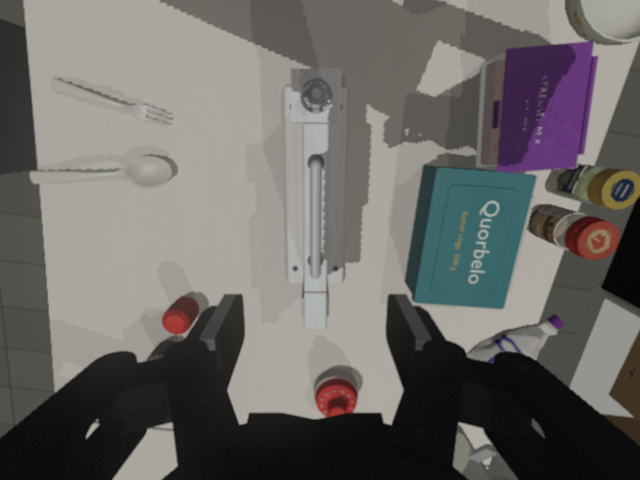

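The wrist view shows the rail down and the stud in the eye at (316,95). The handle runs along column 315 and the red cap is at (180,318). The grey cap is hidden by the finger at about (165,350).

```bash
python3 -m handwheel '[{"tx":-22,"ty":-20,"tz":0,"roll":0},{"tx":-22,"ty":-20,"tz":0,"roll":0},{"tx":-22,"ty":-20,"tz":0,"roll":0},{"tx":-22,"ty":-20,"tz":0,"roll":0},{"tx":-22,"ty":-20,"tz":10,"roll":0},{"tx":-22,"ty":-20,"tz":15,"roll":0},{"tx":-22,"ty":-20,"tz":20,"roll":0},{"tx":-22,"ty":-20,"tz":20,"roll":0},{"tx":-22,"ty":-20,"tz":20,"roll":0},{"tx":-22,"ty":-20,"tz":20,"roll":0},{"tx":-22,"ty":-20,"tz":20,"roll":0},{"tx":0,"ty":0,"tz":0,"roll":0}]' 64
cat > cap.py <<'E'
from h import *
im,d,K,k1,E=snap('wrist')
W=cloud(d,K,k1,E); P=W.reshape(-1,3)
g=(np.hypot(W[...,0]-.437,W[...,1]+.326)<.035)&(W[...,2]>.03)&(W[...,2]<.06)
hsv=cv2.cvtColor(im,cv2.COLOR_RGB2HSV); g&=hsv[...,1]<90
p=W[g]; r=cv2.minEnclosingCircle(p[:,:2].astype(np.float32)); 
print(len(p),'mean',p.mean(0).round(4),'circ',r,'top z',np.percentile(p[:,2],98))
top=p[p[:,2]>np.percentile(p[:,2],98)-.006]; print('top mean',top.mean(0))
delta(r[0][0],r[0][1],.08)
E
python3 cap.py
```

```text
t: 7.13
tool_pos: [0.4344, -0.3255, 0.2072]
tool_rot: [-2.06, -2.355, 0.002]
contact_force: [-1.0, 0.5, -1.5]
opening: 0.0641
grip_force: 0.0
1510 mean [ 0.4362 -0.3237  0.045 ] circ ((0.4365598261356354, -0.32575976848602295), 0.020021984353661537) top z 0.048303324677491176
top mean [ 0.43641818 -0.32477932  0.04590905]
pos [ 0.4363 -0.3245  0.2094] F [-0.9  0.2  0.1] q6 -0.91 yawY 7.7 tilt [-0.007  0.007] t 7.18
tool mm [ -2.3   0.9 129.4]
```

```bash
python3 -m handwheel '[{"tx":-1,"ty":0.5,"tz":25,"roll":0},{"tx":0,"ty":0,"tz":30,"roll":0},{"tx":0,"ty":0,"tz":30,"roll":0},{"tx":0,"ty":0,"tz":30,"roll":0},{"tx":0,"ty":0,"tz":30,"roll":0},{"tx":0,"ty":0,"tz":20,"roll":0},{"tx":0,"ty":0,"tz":15,"roll":0},{"tx":0,"ty":0,"tz":10,"roll":0},{"tx":0,"ty":0,"tz":0,"roll":0},{"tx":0,"ty":0,"tz":0,"roll":0}]' 64
python3 -c "
from h import *
delta(.4365,-.3255,.012)"
```

```text
t: 8.02
tool_pos: [0.4405, -0.3252, 0.025]
tool_rot: [-2.062, -2.369, -0.0]
contact_force: [-0.3, -0.1, -0.1]
opening: 0.0642
grip_force: 0.0
pos [ 0.4405 -0.3252  0.025 ] F [-0.3 -0.1 -0.1] q6 -0.91 yawY 7.9 tilt [-0.001  0.001] t 8.02
tool mm [ 0.3 -4.  13.1]
```

```bash
python3 -m handwheel '[{"tx":0,"ty":-4,"tz":0,"roll":0},{"tx":0,"ty":0,"tz":6,"roll":0},{"tx":0,"ty":0,"tz":5,"roll":0},{"tx":0,"ty":0,"tz":0,"roll":0},{"tx":0,"ty":0,"tz":0,"roll":0}]'
python3 -m handwheel '[{"tx":0,"ty":0,"tz":0,"roll":0},{"tx":0,"ty":0,"tz":0,"roll":0},{"tx":0,"ty":0,"tz":0,"roll":0},{"tx":0,"ty":0,"tz":0,"roll":0},{"tx":0,"ty":0,"tz":0,"roll":0},{"tx":0,"ty":0,"tz":0,"roll":0},{"tx":0,"ty":0,"tz":0,"roll":0}]' 30 80
```

```text
t: 8.43
tool_pos: [0.4362, -0.3263, 0.0141]
tool_rot: [-2.063, -2.369, -0.0]
contact_force: [-0.4, 0.6, -1.9]
opening: 0.0638
grip_force: 0.0
t: 9.02
tool_pos: [0.4369, -0.3269, 0.015]
tool_rot: [2.062, 2.368, -0.0]
contact_force: [-0.3, 0.3, 4.8]
opening: 0.0361
grip_force: 80.2
```

```bash
python3 -m handwheel '[{"tx":0,"ty":0,"tz":-15,"roll":0},{"tx":0,"ty":0,"tz":-30,"roll":0},{"tx":0,"ty":0,"tz":-40,"roll":0},{"tx":0,"ty":0,"tz":-40,"roll":0},{"tx":0,"ty":0,"tz":-40,"roll":0},{"tx":0,"ty":0,"tz":-30,"roll":0},{"tx":0,"ty":0,"tz":-30,"roll":0},{"tx":0,"ty":0,"tz":-10,"roll":0},{"tx":0,"ty":0,"tz":0,"roll":0},{"tx":0,"ty":0,"tz":0,"roll":0},{"tx":0,"ty":0,"tz":0,"roll":0},{"tx":0,"ty":0,"tz":0,"roll":0}]'
python3 - <<'E'
from h import *
im,d,K,k1,E=snap('wrist'); cv2.imwrite('pics/w2.png',im[240:,160:480][:,:,::-1])
delta(.610,.0492,.25)
E
```

```text
t: 10.02
tool_pos: [0.4354, -0.3255, 0.2458]
tool_rot: [-2.059, -2.365, -0.001]
contact_force: [0.4, -0.4, -0.3]
opening: 0.0359
grip_force: 79.9
pos [ 0.4355 -0.3256  0.2462] F [ 0.1 -0.6 -0.8] q6 -0.92 yawY 7.9 tilt [-0.003  0.003] t 10.07
tool mm [347.3 224.4  -3.1]
```

View pics/w2.png

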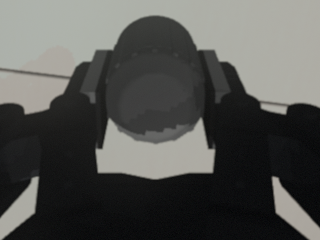

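The cap is held between the pads. Its dome is at crop (157,95) and the far wall at (157,40). I'll measure its offset and tilt in the tool frame.

```bash
cat > held.py <<'E'
from h import *
def held():
    im,d,K,k1,E=snap('wrist'); T=np.array(optics.camera_params('wrist')['tool_from_camera'])
    C=cloud(d,K,k1,T)
    m=(abs(C[...,1])<.0175)&(abs(C[...,0])<.035)&(C[...,2]>-.05)&(C[...,2]<.03)
    p=C[m]; t=np.nanmin(p[:,2]); print(len(p),'top z(tool)',np.percentile(p[:,2],[1,5,50,95,99]).round(4))
    for a,b in [(-.05,-.03),(-.03,-.02),(-.02,-.01),(-.01,0),(0,.01),(.01,.03)]:
        q=p[(p[:,2]>a)&(p[:,2]<=b)]
        if len(q)>10:
            f=q[abs(q[:,1])<.004]
            print(a,b,len(q),'x',q[:,0].min().round(4),q[:,0].max().round(4),'y',q[:,1].min().round(4),q[:,1].max().round(4),'front xmax mid', (f[:,0].max().round(4) if len(f) else None))
    # upper surface plane
    return p
p=held()
s=p[p[:,2]<np.percentile(p[:,2],5)+.004]; print('dome mean',s.mean(0))
# wall circle fit
w=p[(p[:,2]>-.015)]
if len(w)>50:
    A=np.c_[2*w[:,:2],np.ones(len(w))]; c=np.linalg.lstsq(A,(w[:,:2]**2).sum(1),rcond=None)[0]; print('wall circle',c[:2],np.sqrt(c[2]+c[0]**2+c[1]**2))
E
python3 held.py
```

```text
10343 top z(tool) [-0.0353 -0.0328 -0.03    0.003   0.0116]
-0.05 -0.03 5189 x -0.0148 0.0184 y -0.0163 0.0175 front xmax mid 0.0184
-0.03 -0.02 2953 x -0.0199 0.0211 y -0.0175 0.0175 front xmax mid 0.0211
-0.02 -0.01 826 x 0.0087 0.021 y -0.0174 0.0175 front xmax mid 0.021
-0.01 0 676 x 0.0086 0.0207 y -0.0175 0.0175 front xmax mid 0.0207
0 0.01 507 x 0.0078 0.0209 y -0.0174 0.0174 front xmax mid 0.0209
0.01 0.03 192 x 0.008 0.0199 y -0.0174 0.017 front xmax mid 0.0199
dome mean [ 0.00268007  0.00017606 -0.03153597]
wall circle [ 0.00071039 -0.00045588] 0.019079362616087607
```

```bash
python3 -m handwheel '[{"tx":20,"ty":13,"tz":0,"roll":0},{"tx":31,"ty":20,"tz":0,"roll":0},{"tx":31,"ty":20,"tz":0,"roll":0},{"tx":31,"ty":20,"tz":0,"roll":0},{"tx":31,"ty":20,"tz":0,"roll":0},{"tx":31,"ty":20,"tz":0,"roll":0},{"tx":31,"ty":20,"tz":0,"roll":0},{"tx":31,"ty":20,"tz":0,"roll":0},{"tx":31,"ty":20,"tz":0,"roll":0},{"tx":31,"ty":20,"tz":0,"roll":0},{"tx":31,"ty":20,"tz":0,"roll":0},{"tx":17,"ty":11,"tz":0,"roll":0}]'
python3 -m handwheel '[{"tx":0,"ty":0,"tz":0,"roll":0},{"tx":0,"ty":0,"tz":0,"roll":0},{"tx":0,"ty":0,"tz":0,"roll":0},{"tx":0,"ty":0,"tz":0,"roll":0},{"tx":0,"ty":0,"tz":0,"roll":0},{"tx":0,"ty":0,"tz":0,"roll":0}]'
python3 - <<'E'
from h import *
delta(.610,.0492,.20)
im,d,K,k1,E=snap('wrist'); cv2.imwrite('pics/w3.png',im[:,:,::-1])
W=cloud(d,K,k1,E); np.savez('w3.npz',W=W,im=im)
P=W.reshape(-1,3)
s=P[(np.hypot(P[:,0]-.610,P[:,1]-.049)<.035)&(P[:,2]>.148)&(P[:,2]<.175)]
print(len(s), s.mean(0) if len(s) else '', s.min(0) if len(s) else '',s.max(0) if len(s) else '')
for n in ['top','scene']:
    im,d,K,k1,E=snap(n); cv2.imwrite(f'pics/{n}3.png',im[:,:,::-1])
E
```

```text
t: 11.12
tool_pos: [0.611, 0.0516, 0.2479]
tool_rot: [-2.059, -2.371, 0.0]
contact_force: [-0.0, -0.0, -0.2]
opening: 0.0363
grip_force: 80.0
t: 11.62
tool_pos: [0.6103, 0.047, 0.2494]
tool_rot: [2.065, 2.368, 0.0]
contact_force: [-0.1, 0.1, -0.5]
opening: 0.0362
grip_force: 80.0
pos [0.6103 0.047  0.2494] F [-0.1  0.1 -0.5] q6 -0.18 yawY 7.8 tilt [ 0. -0.] t 11.62
tool mm [ 2.2 -0.  49.4]
690 [0.60926985 0.05238276 0.15891064] [0.59791011 0.03846281 0.14808688] [0.62116151 0.06169715 0.16808371]
```

View pics/w3.png

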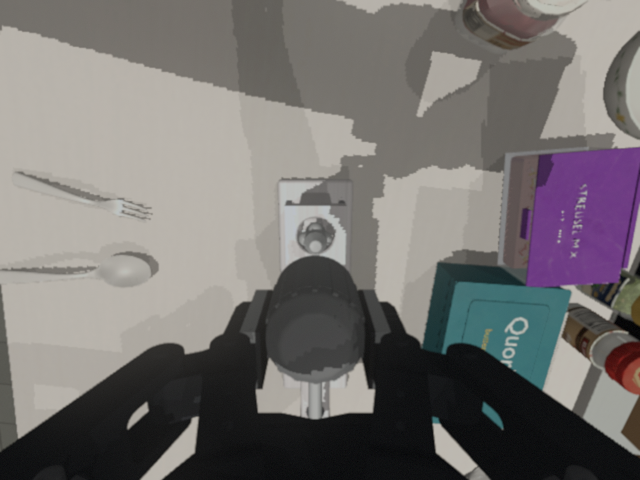

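The stud is at (316,238) with its tip at about (316,246). The cap dome is at column 315, so the two are laterally aligned. Next I'll refine along tool x.

Run:
```python
from h import *
W=np.load('w3.npz')['W']; im=np.load('w3.npz')['im']
P=W[225:262,295:338].reshape(-1,3)
for a,b in [(.140,.1435),(.144,.150),(.15,.158),(.158,.163),(.1635,.172)]:
    s=P[(P[:,2]>a)&(P[:,2]<b)&(np.hypot(P[:,0]-.61,P[:,1]-.05)<.03)]
    if len(s): print(a,len(s),s.mean(0).round(4),((s.min(0)+s.max(0))/2).round(4),(s.max(0)-s.min(0)).round(4))
# eye square: outline of bright rail at z~.14
q=W.reshape(-1,3); q=q[(abs(q[:,2]-.14)<.006)&(np.hypot(q[:,0]-.608,q[:,1]-.055)<.05)]
u=np.array([-.1357,.9907]); a=q[:,:2]@u; x=q[:,:2]@np.array([.9907,.1357])
print('rail end along y',np.percentile(a,[.5,99.5]),'eye x range',np.percentile(x[a>a.max()-.03],[1,99]))
c=np.array([.61,.0492]); print('ref',c@u,c@np.array([.9907,.1357]))
```

```text
0.14 474 [0.6139 0.0419 0.1411] [0.6116 0.0445 0.1417] [0.034  0.0299 0.0033]
0.144 40 [0.6095 0.053  0.1485] [0.6094 0.0491 0.1474] [0.0229 0.0213 0.0052]
0.15 229 [0.609  0.0535 0.1525] [0.6098 0.0494 0.154 ] [0.0226 0.0215 0.0079]
0.158 164 [0.6094 0.0521 0.1607] [0.6096 0.0498 0.1605] [0.0157 0.0156 0.0048]
0.1635 221 [0.6096 0.0505 0.1661] [0.6093 0.0501 0.1658] [0.0121 0.0112 0.0046]
rail end along y [-0.05422527 -0.01137255] eye x range [0.5890612  0.63249278]
ref -0.034034559999999985 0.61100344
```

```bash
python3 -m handwheel '[{"tx":2,"ty":0,"tz":15,"roll":0},{"tx":0,"ty":0,"tz":20,"roll":0},{"tx":0,"ty":0,"tz":15,"roll":0},{"tx":0,"ty":0,"tz":10,"roll":0},{"tx":0,"ty":0,"tz":0,"roll":0},{"tx":0,"ty":0,"tz":0,"roll":0},{"tx":0,"ty":0,"tz":0,"roll":0}]' - 110
python3 -c "
from h import *
delta(.6098,.0492,.1545)"; python3 held.py | tail -2
```

```text
t: 12.35
tool_pos: [0.6107, 0.0501, 0.1901]
tool_rot: [2.062, 2.369, 0.001]
contact_force: [0.5, 0.0, 0.2]
opening: 0.0355
grip_force: 109.8
pos [0.6107 0.0501 0.1901] F [0.5 0.  0.2] q6 -0.18 yawY 7.9 tilt [ 0.001 -0.   ] t 12.35
tool mm [-0.7 -1.1 35.6]
dome mean [ 0.00258478  0.00060143 -0.03154316]
wall circle [ 0.00065314 -0.00044949] 0.0191357899747684
```

```bash
python3 -m handwheel '[{"tx":-0.5,"ty":-0.5,"tz":4,"roll":0},{"tx":0,"ty":0,"tz":4,"roll":0},{"tx":0,"ty":0,"tz":4,"roll":0},{"tx":0,"ty":0,"tz":4,"roll":0},{"tx":0,"ty":0,"tz":3,"roll":0},{"tx":0,"ty":0,"tz":3,"roll":0},{"tx":0,"ty":0,"tz":0,"roll":0},{"tx":0,"ty":0,"tz":0,"roll":0}]'
python3 -c "
from h import *
delta(.6098,.0492,.1545)"
```

```text
t: 13.07
tool_pos: [0.6097, 0.0495, 0.167]
tool_rot: [-2.063, -2.369, 0.001]
contact_force: [0.2, 0.6, -0.6]
opening: 0.0352
grip_force: 109.8
pos [0.6097 0.0495 0.167 ] F [ 0.2  0.6 -0.6] q6 -0.18 yawY 7.9 tilt [-0.001  0.   ] t 13.07
tool mm [-0.3  0.1 12.5]
```

The mouth is over the stud with no contact force. Now I'll press past the click.

```bash
python3 -m handwheel '[{"tx":0,"ty":0,"tz":3,"roll":0},{"tx":0,"ty":0,"tz":2,"roll":0},{"tx":0,"ty":0,"tz":2,"roll":0},{"tx":0,"ty":0,"tz":2,"roll":0},{"tx":0,"ty":0,"tz":1,"roll":0},{"tx":0,"ty":0,"tz":1,"roll":0}]'
python3 -m handwheel '[{"tx":0,"ty":0,"tz":1,"roll":0},{"tx":0,"ty":0,"tz":1,"roll":0},{"tx":0,"ty":0,"tz":0,"roll":0},{"tx":0,"ty":0,"tz":0,"roll":0}]'
```

```text
t: 13.57
tool_pos: [0.61, 0.0492, 0.1562]
tool_rot: [2.063, 2.369, 0.0]
contact_force: [1.3, -0.7, -2.4]
opening: 0.035
grip_force: 110.1
t: 13.9
tool_pos: [0.6099, 0.0494, 0.1551]
tool_rot: [2.063, 2.369, -0.0]
contact_force: [-3.3, -1.0, 3.9]
opening: 0.0352
grip_force: 111.0
```

```bash
python3 -m handwheel '[{"tx":0,"ty":0,"tz":1,"roll":0},{"tx":0,"ty":0,"tz":1,"roll":0},{"tx":0,"ty":0,"tz":1,"roll":0},{"tx":0,"ty":0,"tz":0,"roll":0},{"tx":0,"ty":0,"tz":0,"roll":0},{"tx":0,"ty":0,"tz":0,"roll":0}]'
python3 held.py | tail -2
```

```text
t: 14.4
tool_pos: [0.6101, 0.0494, 0.155]
tool_rot: [2.062, 2.369, -0.0]
contact_force: [-9.3, -1.8, 16.6]
opening: 0.0352
grip_force: 112.3
dome mean [ 0.00262673  0.0005198  -0.03156293]
wall circle [ 8.40026575e-03 -9.01936890e-05] 0.014707555353436706
```

Run:
```python
from h import *
im,d,K,k1,E=snap('scene'); cv2.imwrite('pics/s4.png',cv2.resize(im[150:310,280:440],None,fx=3,fy=3)[:,:,::-1])
W=cloud(d,K,k1,E).reshape(-1,3)
for n,c in [('rail',(.632,-.12))]:
    P=W[(np.hypot(W[:,0]-c[0],W[:,1]-c[1])<.02)&(W[:,2]>.1)]; print(n,np.percentile(P[:,2],[50,90]))
o=ctrl.get_obs(); print(o['contact_force'],o['tool_pos'],o['grip_force'],np.abs(o['dq']).max())
```

```text
rail [0.13873927 0.16104194]
[-8.17572364  0.15143783 15.11822384] [0.61009195 0.04941455 0.15500161] 112.26600940804929 0.001153535255422352
```

View pics/s4.png

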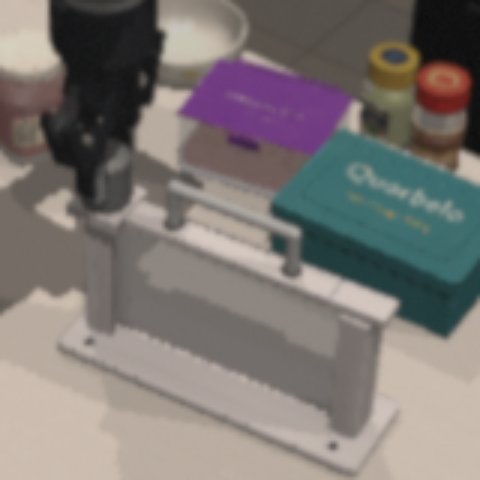

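The cap sits flush on the rail's eye at crop (110,190). The panel is down, and the cap is still held and pressed with about 15 N. Handing in.

```bash
python3 -c "
from station import ctrl
print(ctrl.finish_job())"
```

```text
the job is handed in; nothing more can be done
None
```

I handed the job in at about 14.5 s with the panel fully down and the small grey cap seated flush on the stud, still gripped and pressed down with about 15 N; no verdict came back.

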